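# Refit the tee handle of the degassing chamber's valve and shut the valve

### The arm

A 7-joint arm with a two-finger parallel gripper is mounted at the origin on the work surface. World frame = base frame: x ahead of the robot, y to its left, z up, the work surface at z = 0. Lengths are in m, angles in rad, forces in N, time in s.
With the tool pointing down it reaches from about 0.4 to 0.75 m from the base axis. Payload 19.5 kg.
Tool frame: the origin (TCP) lies between the finger pads; the fingertips stand 25 mm ahead of it and the grasp point (between the pads) lies 6 mm ahead of it; z points along the fingers, y is the direction in which the jaws open and shut (so a half turn about z gives the same grasp; the last joint's range is limited). The gripper opens to 85 mm and grips with 20 to 120 N. Pads are 22 mm wide; open, the fingers measure 114 mm over their backs; the gripper's body (76 mm by 85 mm) begins 54 mm behind the grasp point. The pads swing forward as they close: fully open they stand 13 mm farther back than shut.
Start: joints at [1.129, 0.707, -0.028, 1.485, 0.022, 0.951, -0.075], TCP at [0.224, -0.53, 0.256] pointing down, gripper open.
Joint ranges: [-2.71, 2.71], [-0.32, 2.16], [-1.57, 1.52], [0, 2.45], [-1.46, 4.6], [0, 2.02], [-2.83, 2.83]. Speed limits (rad/s): [1.89, 1.89, 2.57, 2.57, 3.01, 3.01, 3.01].

### API

Orientations are given as a unit quaternion [x, y, z, w].
In Python, from rig import r, camera, calibration, job gives the robot as it stands. The module is installed in compiled form; this text tells all that it offers.
- The arm moves only by the tool jog_arm, never from a script. Its argument "increments" is a list of rows, each an object with "slide": the shift along the tool's x, y, z in mm, a list of three; "yaw": the turn about the tool's z in degrees; "grip": the finger opening in mm, from 0 to 85.4. In form: [{"slide": [tx, ty, tz], "yaw": yaw, "grip": grip}, ...]. A call has 1 to 20 rows; each row is the pose to reach, as a shift and turn from the pose commanded when the call began, along the tool's axes at that moment; what a row does not reach only later rows make up. A row lasts 1/12 s, in which the tool goes at most 41.7 mm and 7.16 degrees, less where a joint would pass 70% of its speed; a pose out of reach is approached as far as the arm can. A call with a gripper value outside its range is refused whole. The fingers move at their own pace and stop on an object; "squeeze" is the grip in N (left out, the last holds). Time passes only in rows, so rows that repeat a pose let the fingers close. It gives the time, the measured TCP pose, the force and the opening at its end, in the units of the state.
- r.sense(): the state, without advancing time (a new reading comes with each control period).
- camera(name): name is "scene" or "top"; returns the picture (384x512x3 uint8, red, green, blue); there is no depth.
- calibration(name): a dict with "camera_matrix" (3x3 intrinsics, pixels), "rvec" (rotation vector, rad) and "tvec" (3), from world to camera coordinates, as OpenCV has them. Camera axes: x right, y down, z forward; pixel columns grow to the right and rows downward; lengths in m; the calibration is good to about 2 mm. A picture is of the moment at which its call begins. calibration takes no time and is no camera call.
- job.job_done(): hands the job in, once; it reports no verdict.
The state is a dict: "time_s": time; "q": joint angles; "qd": joint speeds; "joint_efforts": joint torques, N m; "tcp_pos": TCP position; "ee_rot": TCP orientation; "contact_force": force on the tool from outside, world axes, zero at the start; "ft_torque": the same for the moment, N m; "finger_gap": finger opening in m.
Only numpy, scipy, OpenCV 4.12 (cv2) and the standard library are available. Lean on these libraries where they do the work, as an engineer would, in place of code of your own. Each camera call takes 0.05 s, during which the arm holds its last target. There are 200 camera calls.

### The job

The tee handle has come off one of the two ball valves on the vacuum chamber's lid, and that valve was left part-open. Put the handle back on the bare stem, pressing lightly and turning it slowly until it drops fully home, then turn it clockwise to shut the valve (bar square across the pipe) without forcing it against its stop. Leave the handle on, let go, and leave the other valve and the things lying about as they are.

Things in the scene. Friction and masses are not known exactly. Their poses are not given: they have to be found in the camera images.
- handle: Loose tee handle, plain cast aluminium, about 80 g, standing upright on its hub on the table. Origin: centre of the hub's underside; z up, x along the bar. Hub 24 x 24 mm, z 0 to 18 mm. The bar on top of it is 70 mm long (x), 14 mm wide (y), z 18 to 42 mm. A like handle sits on the other valve.
- handle_bar (a point): Middle of that bar, 30 mm above the hub's underside: grip here across the 14 mm width, finger tips above the hub, which is wider than the bar.
- handle_slot (a point): Centre of the hub's underside: mouth of the sharp-edged slot that takes the stem, 18 mm deep, 13 mm along the bar by 9 mm across it. It fits the stem either way round (half a turn).
- valve: Brass ball valve that lacks its handle, fixed on the manifold of the chamber's lid, on either side of the gauge. Origin: on its upright stem's axis, on the 18 mm wide shoulder where the hub's underside lies when home, 178 mm above the table; z up, y along the pipe (centre line 26 mm below). Gauge: 52 mm wide, 100 mm away along the pipe, its top 52 mm above this origin.
- stem_top (a point): Top of the valve's stem, 16.5 mm above the shoulder. Steel stem: flat-sided, 12 x 8 mm, 11 mm high, narrow ends bevelled at the top; on it a round tip 7.6 mm wide, 5.5 mm high, tapered. The tip enters the slot at any angle; the hub then rests on the flat-sided part, 11 mm above home, until turned in line with it to about 5 degrees; then it goes down those 11 mm.
- stem_root (a point): Foot of the stem, on the shoulder. The stem's long side lies along the pipe when open, across it when shut. Now it stands part-open, 14 to 69 degrees clockwise (from above) from in line with the pipe; its angle is not measured. It turns stiffly (0.12 N m, more than a light press drags round), clockwise to a firm stop at 90 degrees.
- stem_flat (a point): Half-way up the flat-sided part, 5.5 mm above the shoulder. The handle has about 5 degrees of play either way on it. Until home, the forces between handle and stem must stay under 20 N: press with about 5 to 10 N, and if it binds part-way turn it on a little rather than push. Once home, do not crank it into the stop (over about 0.3 N m, 60 N at the stem).
- other_tip (a point): One upper end of the bar of the handle fitted on the other valve, 35 mm from that valve's stem axis. To be left where it is.
- lever: Bystander: a flat grey lever handle from another valve, 92 mm long, 6 mm thick, lying on the mat. Origin at its underside, 32 mm from its round eyed end.
- mould_half: Bystander: a small plaster mould half, 62 x 46 mm, 22 mm high. Origin: centre of its underside.
- glue: Bystander: white glue bottle, 38 mm across, 105 mm high, upright. Origin: centre of its underside.
- screwdriver: Bystander: a screwdriver lying on the table. Origin: under its middle.
- tape: Bystander: a roll of white tape lying flat, 90 mm across, 24 mm high. Origin: centre of its underside.
There are look-alikes about, which are no part of the job. Leave any blue or pink look-alike of the handle alone.

How it is judged:
On the way, in this order (a step that is already met when the one before it is completed fails the run):
1. the handle has dropped fully home on the stem (z of handle in the frame of valve below 0.0025 m and horizontal distance between handle and valve below 0.003 m and angle between handle's own z axis and vertical below 0.1 rad), for 0.2 s.
2. the valve is turned shut with the handle: bar across the pipe (angle between the x axis of handle and the x axis of valve, either way round below 0.2 rad and z of handle in the frame of valve below 0.0035 m and horizontal distance between handle and valve below 0.003 m), for 0.1 s.
At the end, for the whole second after the job is handed in: The tee handle sits fully home on the stem of the valve that lacked it (underside within 2.5 mm of the shoulder, on the axis to 3 mm, upright), its bar square across the pipe to within 11 degrees (valve shut), at rest and released; the other valve's handle and the bystanders are where they were (all of step 1 and angle between the x axis of handle and the x axis of valve, either way round below 0.2 rad and linear speed of handle below 0.02 m/s); the robot touches nothing.
It fails at once if before the handle is home it is pressed on the stem too hard or jammed on out of line: contact forces between handle and valve above 20 N (z of handle in the frame of valve above 0.003 m and contact force between handle and valve above 20 N).
It fails at once if the handle is forced on the valve, rammed home or cranked against the stop: contact forces between handle and valve above 60 N in all (contact force between handle and valve above 60 N).
It fails at once if the other valve is turned (its handle's end moves by more than 10 mm) (distance of other_tip from where it was at the start of the episode above 0.01 m).
It fails at once if a bystander is shifted by more than 30 mm (distance of any of lever, mould_half, glue, screwdriver, tape from where it was at the start of the episode above 0.03 m).
It also fails if it takes over 64 s, if anything falls off the work surface, if the arm or the gripper's body presses on something with over 40 N, if the wrist force passes 120 N, or if a joint passes its speed limit or range.

## Working session

There is one attempt and no reset: what is moved stays moved. The work goes in short steps, Python scripts to look and compute and a tool call to move; the robot and the scene stay as the last step left them, time stands still between calls to the robot, and variables do not carry over. Pictures are saved under pics/ and viewed, about 8 in all and at most 12, crops included, and the job is handed in when it is done.

Besides the shell and the picture viewer there is one more tool, called as name([rows], argument=value, ...), one row to a line, values as JSON. jog_arm: Moves the arm, as the interface text tells. Its arguments: {"type":"object","properties":{"increments":{"type":"array","items":{"type":"object","properties":{"slide":{"type":"array","items":{"type":"number"}},"yaw":{"type":"number"},"grip":{"type":"number"}}}},"squeeze":{"type":"number"}},"required":["increments"]}

```bash
mkdir -p pics; python3 - <<'E'
from rig import r,camera,calibration
import cv2,numpy as np
for n in("scene","top"):
    im=camera(n);np.save(f"pics/{n}0.npy",im);cv2.imwrite(f"pics/{n}0.png",cv2.resize(im[:,:,::-1],(800,600),interpolation=cv2.INTER_CUBIC))
    c=calibration(n);R=cv2.Rodrigues(np.array(c["rvec"]))[0];print(n,np.array(c["camera_matrix"]).round(1).tolist(),(-R.T@np.array(c["tvec"]).ravel()).round(3),R.round(3).tolist())
s=r.sense();print({k:np.round(v,4).tolist() for k,v in s.items()})
E
```

```text
scene [[388.7, 0.0, 250.2], [0.0, 388.7, 189.0], [0.0, 0.0, 1.0]] [ 0.97  -0.212  1.003] [[0.327, 0.945, 0.005], [0.816, -0.279, -0.506], [-0.477, 0.17, -0.863]]
top [[373.6, 0.0, 258.5], [0.0, 373.6, 190.2], [0.0, 0.0, 1.0]] [ 0.286 -0.053  1.1  ] [[0.145, -0.989, 0.002], [-0.964, -0.142, -0.223], [0.221, 0.03, -0.975]]
{'time_s': 0.1, 'q': [1.1293, 0.707, -0.0276, 1.4849, 0.022, 0.9509, -0.0755], 'qd': [-0.0018, -0.001, -0.0011, -0.0022, -0.0002, 0.001, -0.0002], 'joint_efforts': [0.0016, -88.4287, 1.2365, -23.6454, 0.017, 0.0051, -0.0001], 'tcp_pos': [0.2237, -0.5295, 0.2559], 'ee_rot': [0.9801, 0.1986, -0.0001, -0.0005], 'contact_force': [0.787, 0.3114, -0.7269], 'ft_torque': [-0.0008, -0.0325, 0.0605], 'finger_gap': 0.0854}
```

View pics/scene0.png

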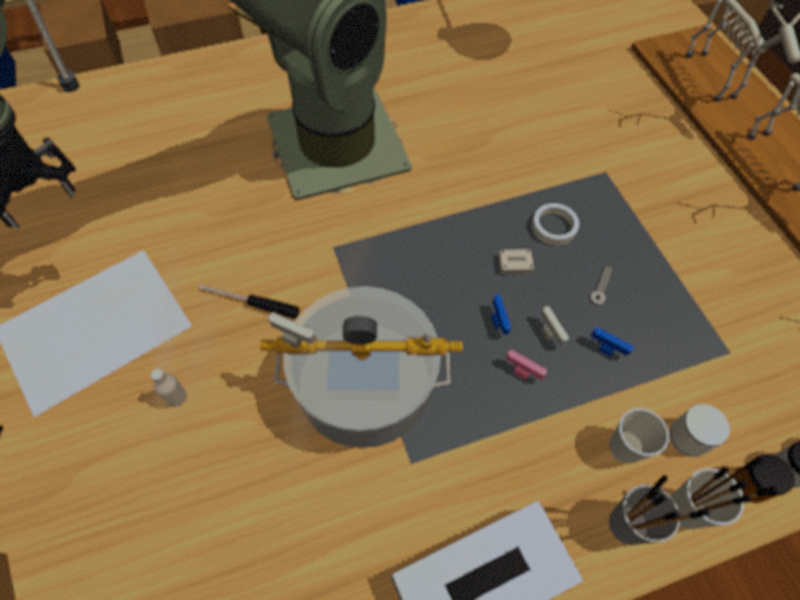

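View pics/top0.png

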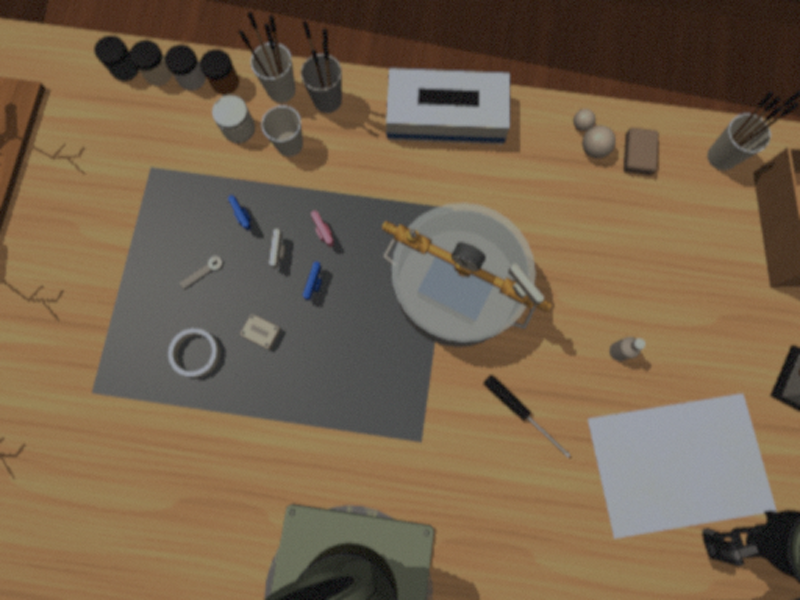

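The loose white handle is at about (555,324) in the scene view and (277,247) in the top view. The bare valve is at about (430,345) and (412,242), and the other handle sits at the far end of the pipe. Next I'll enlarge crops of both.

```bash
python3 - <<'E'
import cv2,numpy as np
S=np.load("pics/scene0.npy")[:,:,::-1];T=np.load("pics/top0.npy")[:,:,::-1]
def c(I,u,v,w,h): return cv2.resize(I[v:v+h,u:u+w],(400,300),interpolation=cv2.INTER_CUBIC)
# each crop scaled 10x (40x30) or 5x(80x60)
a=np.vstack([np.hstack([c(S,335,190,40,30),c(S,255,205,40,30)]),np.hstack([c(T,157,142,40,30),c(T,243,137,40,30)])])
cv2.imwrite("pics/crop1.png",a)
E
```

```text
(no output)
```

View pics/crop1.png

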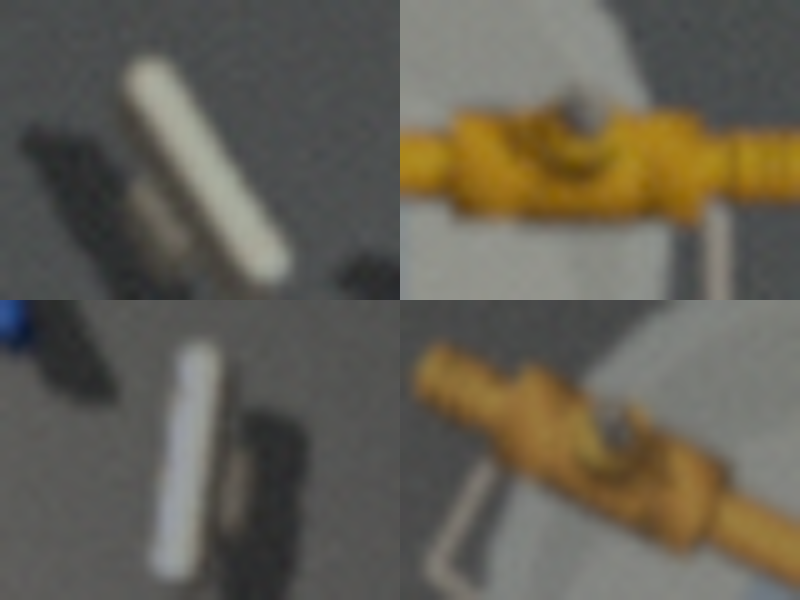

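```bash
cat >h.py <<'E'
import cv2,numpy as np
from rig import r,camera,calibration
C={}
for n in("scene","top"):
    c=calibration(n);C[n]=(np.array(c["camera_matrix"]),np.array(c["rvec"],float),np.array(c["tvec"],float).ravel())
def back(n,p,z):
    K,rv,t=C[n];R=cv2.Rodrigues(rv)[0];o=-R.T@t;d=R.T@np.linalg.inv(K)@np.array([p[0],p[1],1.]);return (o+d*(z-o[2])/d[2])[:2]
def proj(n,P):
    K,rv,t=C[n];return cv2.projectPoints(np.array(P,float).reshape(-1,3),rv,t,K,None)[0][:,0]
E
python3 - <<'E'
from h import *
S=np.load("pics/scene0.npy");T=np.load("pics/top0.npy")
az=lambda a,b:np.degrees(np.arctan2(*(b-a)[::-1]))
o=lambda u0,v0,x,y:(u0+(x+.5)/10-.5,v0+(y+.5)/10-.5)
for n,u,v,e in(("scene",335,190,[(148,57),(270,283)]),("top",157,142,[(203,44),(170,282)])):
    a,b=[back(n,o(u,v,*p),.042) for p in e];print("bar",n,(a+b)/2,np.linalg.norm(a-b),az(a,b))
print("tip",back("scene",o(255,205,172,95),.1945),back("top",o(243,137,210,100),.1945),"sh",back("scene",o(255,205,172,150),.178),back("top",o(243,137,210,150),.178))
for n,I,(u0,u1,v0,v1) in(("scene",S,(160,300,210,232)),("top",T,(240,360,138,200))):
    h=cv2.cvtColor(I,cv2.COLOR_RGB2HSV);m=np.zeros(h.shape[:2],bool)
    m[v0:v1,u0:u1]=True
    m&=(h[...,0]>10)&(h[...,0]<30)&(h[...,1]>170 if n=="scene" else h[...,1]>120)
    k,l,st,_=cv2.connectedComponentsWithStats(m.astype(np.uint8));m=l==1+np.argmax(st[1:,4])
    ys,xs=np.nonzero(m)
    W=np.array([back(n,p,.155) for p in zip(xs,ys)],np.float32)
    vx,vy,x0,y0=cv2.fitLine(W,cv2.DIST_HUBER,0,.01,.01).ravel();print("pipe",n,len(xs),xs.min(),xs.max(),np.degrees(np.arctan2(vy,vx)),x0,y0)
    d=(W-[x0,y0])@[vx,vy];print(d.min(),d.max(),[x0+d.min()*vx,y0+d.min()*vy],[x0+d.max()*vx,y0+d.max()*vy])
E
```

```text
bar scene [0.58759362 0.23660734] 0.07538079716755303 -0.1896775702644832
bar top [0.588114   0.23788364] 0.07407365096161363 -176.3967739079185
tip [ 0.603478   -0.02789866] [ 0.60690269 -0.02150319] sh [ 0.60951915 -0.02924295] [ 0.59921088 -0.02286203]
pipe scene 516 214 295 71.9887 0.59344476 -0.057777666
-0.10558782 0.08999973 [np.float32(0.56079656), np.float32(-0.1581912)] [np.float32(0.6212731), np.float32(0.027811676)]
pipe top 560 245 340 69.513 0.5782845 -0.08999567
-0.15753753 0.1276282 [np.float32(0.5231472), np.float32(-0.23756921)] [np.float32(0.6229537), np.float32(0.029560268)]
```

jog_arm([
  {"slide":[0,0,-40],"yaw":0,"grip":45},
  {"slide":[0,0,-80],"yaw":0,"grip":45},
  {"slide":[634,-564,-80],"yaw":21,"grip":45},
  {"slide":[634,-564,-80],"yaw":21,"grip":45},
  {"slide":[634,-564,-80],"yaw":21,"grip":45},
  {"slide":[634,-564,-80],"yaw":21,"grip":45},
  {"slide":[634,-564,-80],"yaw":21,"grip":45},
  {"slide":[634,-564,-80],"yaw":21,"grip":45},
  {"slide":[634,-564,-80],"yaw":21,"grip":45},
  {"slide":[634,-564,-80],"yaw":21,"grip":45},
  {"slide":[634,-564,-80],"yaw":21,"grip":45},
  {"slide":[634,-564,-80],"yaw":21,"grip":45},
  {"slide":[634,-564,-80],"yaw":21,"grip":45},
  {"slide":[634,-564,-80],"yaw":21,"grip":45},
  {"slide":[634,-564,-80],"yaw":21,"grip":45},
  {"slide":[634,-564,-80],"yaw":21,"grip":45},
  {"slide":[634,-564,-80],"yaw":21,"grip":45},
  {"slide":[634,-564,-80],"yaw":21,"grip":45},
  {"slide":[634,-564,-80],"yaw":21,"grip":45},
  {"slide":[634,-564,-80],"yaw":21,"grip":45},
], squeeze=40)

```text
time_s: 1.77
tcp_pos: [0.5463, 0.1498, 0.3362]
ee_rot: [1.0, 0.017, -0.0, 0.0]
contact_force: [1.6, -0.1, 0.3]
finger_gap: 0.0449
```

jog_arm([
  {"slide":[45,-86,0],"yaw":0,"grip":45},
  {"slide":[45,-86,0],"yaw":0,"grip":45},
  {"slide":[45,-86,0],"yaw":0,"grip":45},
  {"slide":[45,-86,200],"yaw":0,"grip":45},
  {"slide":[45,-86,200],"yaw":0,"grip":45},
  {"slide":[45,-86,200],"yaw":0,"grip":45},
  {"slide":[45,-86,200],"yaw":0,"grip":45},
  {"slide":[45,-86,200],"yaw":0,"grip":45},
  {"slide":[45,-86,200],"yaw":0,"grip":45},
  {"slide":[45,-86,200],"yaw":0,"grip":45},
  {"slide":[45,-86,200],"yaw":0,"grip":45},
  {"slide":[45,-86,200],"yaw":0,"grip":45},
])

```text
time_s: 2.77
tcp_pos: [0.589, 0.2355, 0.1388]
ee_rot: [1.0, 0.017, 0.002, -0.001]
contact_force: [0.0, -0.2, 0.4]
finger_gap: 0.0448
```

jog_arm([
  {"slide":[0,1,30],"yaw":0,"grip":45},
  {"slide":[0,1,60],"yaw":0,"grip":45},
  {"slide":[0,1,80],"yaw":0,"grip":45},
  {"slide":[0,1,80],"yaw":0,"grip":45},
  {"slide":[0,1,80],"yaw":0,"grip":45},
  {"slide":[0,1,80],"yaw":0,"grip":45},
  {"slide":[0,1,80],"yaw":0,"grip":45},
  {"slide":[0,1,80],"yaw":0,"grip":45},
])

```text
time_s: 3.43
tcp_pos: [0.5888, 0.2344, 0.0579]
ee_rot: [1.0, 0.017, 0.001, -0.0]
contact_force: [-0.0, 0.1, -1.1]
finger_gap: 0.0452
```

```bash
python3 - <<'E'
from h import *
print(r.sense())
def c(I,u,v,w,h): return cv2.resize(I[v:v+h,u:u+w,::-1],(400,300),interpolation=cv2.INTER_CUBIC)
S=camera("scene");T=camera("top")
cv2.imwrite("pics/g1.png",np.hstack([c(S,325,175,60,45),c(T,147,132,60,45)]))
E
```

```text
{'time_s': 3.4333, 'q': array([-0.44593396,  1.05600083,  0.03680033,  1.42136358, -0.05211376,
        0.66303308, -1.92434927]), 'qd': array([ 0.00053031,  0.01086138,  0.00067541,  0.00479641, -0.00078918,
       -0.00434354, -0.00014641]), 'joint_efforts': array([ 7.95841624e-03, -1.04552815e+02,  3.28467652e+00, -1.79950744e+01,
        1.36487078e-02,  3.05239367e-02, -4.28346002e-04]), 'tcp_pos': array([0.58875879, 0.23436625, 0.05792361]), 'ee_rot': array([ 9.99861332e-01,  1.66183208e-02,  9.74602373e-04, -4.46017000e-04]), 'contact_force': array([-0.01290984,  0.14617672, -1.05168525]), 'ft_torque': array([ 0.00859376,  0.00689765, -0.02597982]), 'finger_gap': 0.04523822313159262}
```

View pics/g1.png

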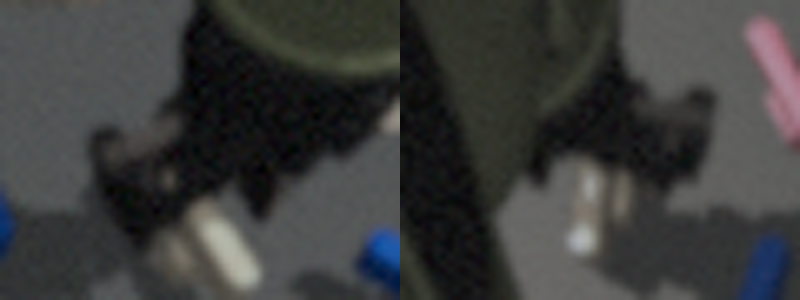

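The bar stands between the open fingers in both views. I'll lower and close.

jog_arm([
  {"slide":[-1,-2,6],"yaw":0,"grip":45},
  {"slide":[-1,-2,10.5],"yaw":0,"grip":45},
  {"slide":[-1,-2,10.5],"yaw":0,"grip":45},
  {"slide":[-1,-2,10.5],"yaw":0,"grip":25},
  {"slide":[-1,-2,10.5],"yaw":0,"grip":18},
  {"slide":[-1,-2,10.5],"yaw":0,"grip":10},
  {"slide":[-1,-2,10.5],"yaw":0,"grip":10},
  {"slide":[-1,-2,10.5],"yaw":0,"grip":10},
  {"slide":[-1,-2,10.5],"yaw":0,"grip":10},
  {"slide":[-1,-2,10.5],"yaw":0,"grip":10},
  {"slide":[-1,-2,10.5],"yaw":0,"grip":10},
  {"slide":[-1,-2,10.5],"yaw":0,"grip":10},
], squeeze=60)

```text
time_s: 4.53
tcp_pos: [0.5871, 0.2361, 0.046]
ee_rot: [1.0, 0.017, 0.0, -0.0]
contact_force: [0.6, -0.1, 4.3]
finger_gap: 0.0129
```

jog_arm([
  {"slide":[0,0,-20],"yaw":0,"grip":10},
  {"slide":[0,0,-60],"yaw":0,"grip":10},
  {"slide":[0,0,-100],"yaw":0,"grip":10},
  {"slide":[0,0,-140],"yaw":0,"grip":10},
  {"slide":[0,0,-180],"yaw":0,"grip":10},
  {"slide":[0,0,-220],"yaw":-7,"grip":10},
  {"slide":[0,0,-240],"yaw":-14,"grip":10},
  {"slide":[0,0,-240],"yaw":-21,"grip":10},
  {"slide":[0,0,-240],"yaw":-28,"grip":10},
  {"slide":[0,0,-240],"yaw":-35,"grip":10},
  {"slide":[0,0,-240],"yaw":-42,"grip":10},
  {"slide":[0,0,-240],"yaw":-49,"grip":10},
  {"slide":[0,0,-240],"yaw":-56,"grip":10},
  {"slide":[0,0,-240],"yaw":-63,"grip":10},
  {"slide":[0,0,-240],"yaw":-63,"grip":10},
  {"slide":[0,0,-240],"yaw":-63,"grip":10},
  {"slide":[0,0,-240],"yaw":-63,"grip":10},
])

```text
time_s: 5.95
tcp_pos: [0.587, 0.236, 0.2857]
ee_rot: [0.845, 0.535, -0.0, -0.0]
contact_force: [0.0, -0.2, 0.2]
finger_gap: 0.0127
```

jog_arm([
  {"slide":[-229,127,0],"yaw":0,"grip":10},
  {"slide":[-229,127,0],"yaw":0,"grip":10},
  {"slide":[-229,127,0],"yaw":0,"grip":10},
  {"slide":[-229,127,0],"yaw":0,"grip":10},
  {"slide":[-229,127,0],"yaw":0,"grip":10},
  {"slide":[-229,127,0],"yaw":0,"grip":10},
  {"slide":[-229,127,0],"yaw":0,"grip":10},
  {"slide":[-229,127,0],"yaw":0,"grip":10},
  {"slide":[-229,127,0],"yaw":0,"grip":10},
  {"slide":[-229,127,0],"yaw":0,"grip":10},
  {"slide":[-229,127,0],"yaw":0,"grip":10},
  {"slide":[-229,127,0],"yaw":0,"grip":10},
])

```text
time_s: 6.95
tcp_pos: [0.605, -0.0241, 0.2859]
ee_rot: [0.844, 0.537, 0.0, -0.0]
contact_force: [-0.3, -0.8, -0.7]
finger_gap: 0.0128
```

```bash
cat >> h.py <<'E'
def look(name,marks=()):
    s=r.sense();print(s["tcp_pos"].round(4),s["ee_rot"].round(4),s["contact_force"].round(2),s["time_s"],s["finger_gap"].round(4))
    out=[]
    for n in("scene","top"):
        I=camera(n);u,v=(246,194) if n=="scene" else (234,126)
        J=cv2.resize(I[v:v+39,u:u+52,::-1],(400,300),interpolation=cv2.INTER_CUBIC).copy()
        k=400/52
        for P,c in marks:
            q=(proj(n,P)[0]-[u,v]+.5)*k-.5;cv2.circle(J,tuple(int(round(x)) for x in q),3,c,-1)
        out.append(J)
    cv2.imwrite(name,np.hstack(out))
E
python3 - <<'E'
from h import *
p=r.sense()["tcp_pos"]
look("pics/v1.png",[((p[0],p[1],p[2]-.046),(0,0,255)),((.604,-.025,.1945),(0,255,0)),((.604,-.025,.178),(255,0,0))])
E
```

```text
Traceback (most recent call last):
  File "h.py", line 11, in look
    s=r.sense();print(s["tcp_pos"].round(4),s["ee_rot"].round(4),s["contact_force"].round(2),s["time_s"],s["finger_gap"].round(4))
                                                                                                         ^^^^^^^^^^^^^^^^^^^^^
AttributeError: 'float' object has no attribute 'round'
```

```bash
sed -i 's/s\["finger_gap"\].round(4)/s["finger_gap"]/' h.py
python3 - <<'E'
from h import *
p=r.sense()["tcp_pos"]
look("pics/v1.png",[((p[0],p[1],p[2]-.046),(0,0,255)),((p[0],p[1],p[2]-.004),(0,0,255))])
rows=[]
for x,y in((.604,-.025),):
    out=[]
    for n,u,v in(("scene",258,202),("top",249,138)):
        I=np.load(f"pics/{n}0.npy");J=cv2.resize(I[v:v+24,u:u+32,::-1],(400,300),interpolation=cv2.INTER_CUBIC).copy();k=400/32
        f=lambda P:((proj(n,P)-[u,v]+.5)*k-.5).round().astype(np.int32)
        t=np.linspace(0,2*np.pi,24)
        for z,R,c in((.178,.009,(255,0,0)),(.1945,.003,(0,255,0)),(.189,.0038,(0,0,255))):
            cv2.polylines(J,[f(np.c_[x+R*np.cos(t),y+R*np.sin(t),0*t+z])],True,c,1)
        out.append(J)
    rows.append(np.hstack(out))
cv2.imwrite("pics/v2.png",np.vstack([cv2.imread("pics/v1.png")]+rows))
E
```

```text
[ 0.605  -0.0241  0.2859] [ 8.436e-01  5.370e-01  1.000e-04 -1.000e-04] [-0.32 -0.81 -0.69] 6.95 0.012804978239157895
```

View pics/v2.png

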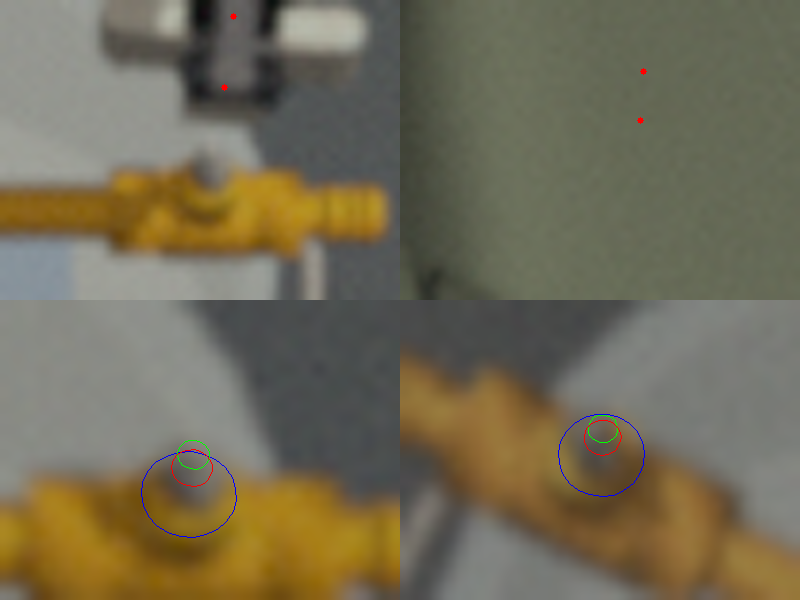

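jog_arm([
  {"slide":[-2.5,-0.5,12],"yaw":0,"grip":10},
  {"slide":[-2.5,-0.5,24],"yaw":0,"grip":10},
  {"slide":[-2.5,-0.5,36],"yaw":0,"grip":10},
  {"slide":[-2.5,-0.5,36],"yaw":0,"grip":10},
  {"slide":[-2.5,-0.5,36],"yaw":0,"grip":10},
  {"slide":[-2.5,-0.5,36],"yaw":0,"grip":10},
])

```text
time_s: 7.55
tcp_pos: [0.6037, -0.027, 0.2505]
ee_rot: [0.844, 0.537, 0.0, 0.0]
contact_force: [-0.0, -0.8, -0.6]
finger_gap: 0.0126
```

```bash
python3 - <<'E'
from h import *
s=r.sense();p=s["tcp_pos"];print(p,s["contact_force"],s["time_s"])
q=s["ee_rot"];a=2*np.arctan2(q[1],q[0]);x=np.array([np.cos(a),np.sin(a)]);y=np.array([-x[1],x[0]])
n="scene";u,v=248,192;w,h=48,36;k=800/w
I=camera(n);np.save("pics/s3.npy",I);J=cv2.resize(I[v:v+h,u:u+w,::-1],(800,600),interpolation=cv2.INTER_CUBIC).copy()
f=lambda P:((proj(n,P)-[u,v]+.5)*k-.5).round().astype(np.int32)
b=lambda sx,sy,z:[np.r_[p[:2]+i*sx*x+j*sy*y,p[2]-.046+z] for i,j in((1,1),(1,-1),(-1,-1),(-1,1))]
for sx,sy,z in((.035,.007,.042),(.035,.007,.018),(.012,.012,.018),(.012,.012,0)):cv2.polylines(J,[f(b(sx,sy,z))],True,(0,0,255),1)
t=np.linspace(0,2*np.pi,24)
for z,R,c in((.178,.009,(255,0,0)),(.1945,.003,(0,255,0))):
    cv2.polylines(J,[f(np.c_[.604+R*np.cos(t),-.025+R*np.sin(t),0*t+z])],True,c,1)
cv2.imwrite("pics/v3.png",J)
E
```

```text
[ 0.60366654 -0.02701451  0.25051954] [-0.04150612 -0.82287682 -0.63572395] 7.55
```

View pics/v3.png

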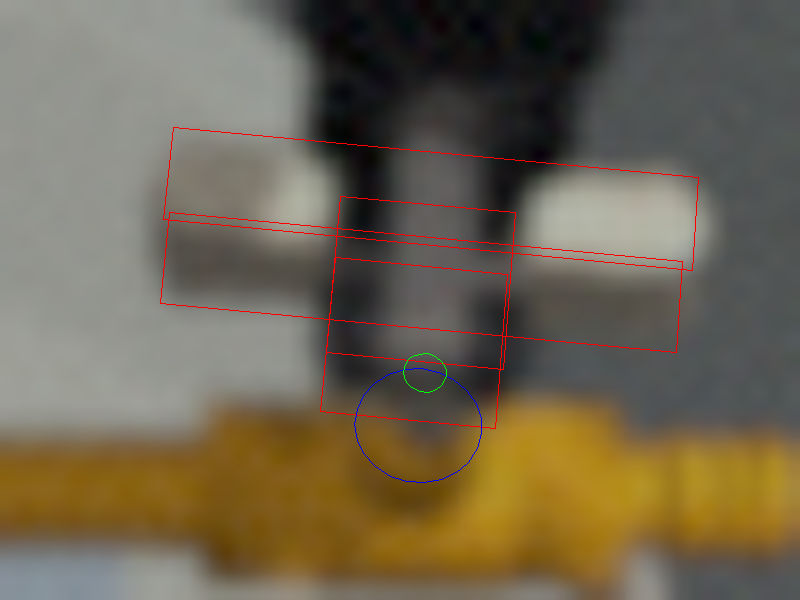

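jog_arm([
  {"slide":[1,-0.8,3],"yaw":0,"grip":10},
  {"slide":[1,-0.8,6],"yaw":0,"grip":10},
  {"slide":[1,-0.8,8],"yaw":0,"grip":10},
  {"slide":[1,-0.8,8.5],"yaw":0,"grip":10},
  {"slide":[1,-0.8,9],"yaw":0,"grip":10},
  {"slide":[1,-0.8,9.5],"yaw":0,"grip":10},
  {"slide":[1,-0.8,9.5],"yaw":0,"grip":10},
  {"slide":[1,-0.8,9.5],"yaw":0,"grip":10},
])

```text
time_s: 8.27
tcp_pos: [0.6031, -0.026, 0.2404]
ee_rot: [0.844, 0.537, 0.0, -0.0]
contact_force: [0.1, 0.6, -1.2]
finger_gap: 0.0127
```

jog_arm([
  {"slide":[0,0,0.5],"yaw":0,"grip":10},
  {"slide":[0,0,1],"yaw":0,"grip":10},
  {"slide":[0,0,1],"yaw":0,"grip":10},
])

```text
time_s: 8.52
tcp_pos: [0.6031, -0.026, 0.2392]
ee_rot: [0.844, 0.537, -0.0, -0.0]
contact_force: [0.1, 0.1, 0.2]
finger_gap: 0.0126
```

jog_arm([
  {"slide":[0,0,0.5],"yaw":0,"grip":10},
  {"slide":[0,0,1],"yaw":0,"grip":10},
  {"slide":[0,0,1],"yaw":0,"grip":10},
])

```text
time_s: 8.77
tcp_pos: [0.6031, -0.026, 0.2382]
ee_rot: [0.844, 0.537, -0.0, -0.0]
contact_force: [-0.4, 0.1, -0.0]
finger_gap: 0.013
```

jog_arm([
  {"slide":[0,0,0.5],"yaw":0,"grip":10},
  {"slide":[0,0,0.8],"yaw":0,"grip":10},
  {"slide":[0,0,0.8],"yaw":0,"grip":10},
])

```text
time_s: 9.02
tcp_pos: [0.6031, -0.0259, 0.2374]
ee_rot: [0.844, 0.537, -0.0, -0.0]
contact_force: [-0.9, 0.2, -0.7]
finger_gap: 0.0129
```

jog_arm([
  {"slide":[0,0,0.5],"yaw":0,"grip":10},
  {"slide":[0,0,1],"yaw":0,"grip":10},
  {"slide":[0,0,1],"yaw":0,"grip":10},
])

```text
time_s: 9.27
tcp_pos: [0.603, -0.0259, 0.2363]
ee_rot: [0.844, 0.537, -0.0, -0.0]
contact_force: [-1.6, 1.1, -0.4]
finger_gap: 0.0128
```

jog_arm([
  {"slide":[0,0,0.4],"yaw":0,"grip":10},
  {"slide":[0,0,0.8],"yaw":0,"grip":10},
  {"slide":[0,0,0.8],"yaw":0,"grip":10},
])

```text
time_s: 9.52
tcp_pos: [0.603, -0.0259, 0.2356]
ee_rot: [0.844, 0.537, -0.0, -0.0]
contact_force: [-2.2, 1.4, -0.1]
finger_gap: 0.0125
```

jog_arm([
  {"slide":[0,-0.4,0.2],"yaw":0,"grip":10},
  {"slide":[0,-0.5,0.5],"yaw":0,"grip":10},
  {"slide":[0,-0.5,0.5],"yaw":0,"grip":10},
])

```text
time_s: 9.77
tcp_pos: [0.6027, -0.0258, 0.2352]
ee_rot: [0.844, 0.537, 0.0, 0.0]
contact_force: [-1.1, 0.9, -0.5]
finger_gap: 0.0129
```

jog_arm([
  {"slide":[0,0,0.4],"yaw":0,"grip":10},
  {"slide":[0,0,0.6],"yaw":0,"grip":10},
  {"slide":[0,0,0.6],"yaw":0,"grip":10},
])

```text
time_s: 10.02
tcp_pos: [0.6028, -0.0258, 0.2347]
ee_rot: [0.844, 0.537, 0.0, 0.0]
contact_force: [-1.3, -0.1, 2.7]
finger_gap: 0.0128
```

jog_arm([
  {"slide":[0,-0.2,0.5],"yaw":0,"grip":10},
  {"slide":[0,-0.2,0.5],"yaw":0,"grip":10},
  {"slide":[0,-0.2,0.5],"yaw":2,"grip":10},
  {"slide":[0,-0.2,0.5],"yaw":4,"grip":10},
  {"slide":[0,-0.2,0.5],"yaw":4,"grip":10},
])

```text
time_s: 10.43
tcp_pos: [0.6026, -0.0259, 0.2344]
ee_rot: [0.863, 0.506, 0.0, 0.0]
contact_force: [-1.9, -0.6, 6.2]
finger_gap: 0.0125
```

jog_arm([
  {"slide":[0,0,0],"yaw":2,"grip":10},
  {"slide":[0,0,0],"yaw":4,"grip":10},
  {"slide":[0,0,0],"yaw":4,"grip":10},
])

```text
time_s: 10.68
tcp_pos: [0.6025, -0.0259, 0.2344]
ee_rot: [0.88, 0.475, 0.0, 0.0]
contact_force: [-1.8, 0.0, 6.6]
finger_gap: 0.0129
```

jog_arm([
  {"slide":[0,-0.2,0],"yaw":2,"grip":10},
  {"slide":[0,-0.2,0],"yaw":4,"grip":10},
  {"slide":[0,-0.2,0],"yaw":4,"grip":10},
])

```text
time_s: 10.93
tcp_pos: [0.6023, -0.0258, 0.2344]
ee_rot: [0.896, 0.444, 0.0, 0.0]
contact_force: [-1.5, -0.6, 5.1]
finger_gap: 0.0126
```

jog_arm([
  {"slide":[0,0,0],"yaw":2,"grip":10},
  {"slide":[0,0,0],"yaw":4,"grip":10},
  {"slide":[0,0,0],"yaw":4,"grip":10},
])

```text
time_s: 11.18
tcp_pos: [0.6023, -0.0258, 0.2344]
ee_rot: [0.911, 0.413, -0.0, 0.0]
contact_force: [-2.0, -0.6, 6.6]
finger_gap: 0.0124
```

jog_arm([
  {"slide":[0,0,0],"yaw":2,"grip":10},
  {"slide":[0,0,0],"yaw":4,"grip":10},
  {"slide":[0,0,0],"yaw":4,"grip":10},
])

```text
time_s: 11.43
tcp_pos: [0.6022, -0.0257, 0.2343]
ee_rot: [0.925, 0.381, -0.0, 0.0]
contact_force: [-3.9, -0.4, 5.5]
finger_gap: 0.0126
```

jog_arm([
  {"slide":[-0.3,-0.3,0],"yaw":2,"grip":10},
  {"slide":[-0.3,-0.3,0],"yaw":4,"grip":10},
  {"slide":[-0.3,-0.3,0],"yaw":4,"grip":10},
])

```text
time_s: 11.68
tcp_pos: [0.6019, -0.0257, 0.2343]
ee_rot: [0.937, 0.348, 0.0, 0.0]
contact_force: [-2.4, -1.0, 5.1]
finger_gap: 0.0123
```

jog_arm([
  {"slide":[0,0,0],"yaw":2,"grip":10},
  {"slide":[0,0,0],"yaw":4,"grip":10},
  {"slide":[0,0,0],"yaw":4,"grip":10},
])

```text
time_s: 11.93
tcp_pos: [0.6018, -0.0256, 0.2343]
ee_rot: [0.949, 0.316, -0.0, 0.0]
contact_force: [-2.1, -1.0, 5.3]
finger_gap: 0.0124
```

jog_arm([
  {"slide":[0,0,0],"yaw":2,"grip":10},
  {"slide":[0,0,0],"yaw":4,"grip":10},
  {"slide":[0,0,0],"yaw":4,"grip":10},
])

```text
time_s: 12.18
tcp_pos: [0.6018, -0.0256, 0.2343]
ee_rot: [0.959, 0.283, -0.0, -0.0]
contact_force: [-2.7, 0.5, 4.6]
finger_gap: 0.013
```

jog_arm([
  {"slide":[-0.3,-0.2,0.1],"yaw":2,"grip":10},
  {"slide":[-0.3,-0.2,0.1],"yaw":4,"grip":10},
  {"slide":[-0.3,-0.2,0.1],"yaw":4,"grip":10},
])

```text
time_s: 12.43
tcp_pos: [0.6015, -0.0252, 0.2339]
ee_rot: [0.968, 0.249, 0.0, -0.0]
contact_force: [-0.7, 2.1, -0.9]
finger_gap: 0.0127
```

jog_arm([
  {"slide":[0,0,0],"yaw":2,"grip":10},
  {"slide":[0,0,0],"yaw":4,"grip":10},
  {"slide":[0,0,0],"yaw":4,"grip":10},
])

```text
time_s: 12.68
tcp_pos: [0.6014, -0.0252, 0.2338]
ee_rot: [0.976, 0.216, -0.0, -0.0]
contact_force: [-1.0, 2.3, 0.5]
finger_gap: 0.0126
```

jog_arm([
  {"slide":[0,0,0],"yaw":2,"grip":10},
  {"slide":[0,0,0],"yaw":4,"grip":10},
  {"slide":[0,0,0],"yaw":4,"grip":10},
])

```text
time_s: 12.93
tcp_pos: [0.6014, -0.0251, 0.2338]
ee_rot: [0.983, 0.182, -0.0, -0.0]
contact_force: [-1.7, 3.2, -0.1]
finger_gap: 0.0129
```

jog_arm([
  {"slide":[0,-0.4,0],"yaw":-1,"grip":10},
  {"slide":[0,-0.4,0.5],"yaw":-2,"grip":10},
  {"slide":[0,-0.4,1],"yaw":-2,"grip":10},
  {"slide":[0,-0.4,1],"yaw":-2,"grip":10},
])

```text
time_s: 13.27
tcp_pos: [0.6016, -0.025, 0.2331]
ee_rot: [0.98, 0.199, 0.0, -0.0]
contact_force: [-0.6, 4.5, 1.4]
finger_gap: 0.0128
```

jog_arm([
  {"slide":[0,0,0.4],"yaw":0,"grip":10},
  {"slide":[0,0,0.8],"yaw":0,"grip":10},
  {"slide":[0,0,0.8],"yaw":0,"grip":10},
])

```text
time_s: 13.52
tcp_pos: [0.6016, -0.025, 0.2324]
ee_rot: [0.98, 0.199, 0.0, -0.0]
contact_force: [0.2, 4.5, 4.4]
finger_gap: 0.0131
```

jog_arm([
  {"slide":[0,-0.4,0],"yaw":0,"grip":10},
  {"slide":[0,-0.8,0],"yaw":0,"grip":10},
  {"slide":[0,-0.8,0],"yaw":0,"grip":10},
])

```text
time_s: 13.77
tcp_pos: [0.6014, -0.0248, 0.2324]
ee_rot: [0.98, 0.198, 0.0, 0.0]
contact_force: [4.4, 1.5, 3.8]
finger_gap: 0.0126
```

```bash
python3 -c "
from rig import r
s=r.sense();print(s['tcp_pos'],s['contact_force'],s['ft_torque'])"
```

```text
[ 0.60143784 -0.02477986  0.2323976 ] [4.43517022 1.46088438 3.83502695] [ 0.27165885 -0.76457426  0.03249862]
```

jog_arm([
  {"slide":[0.4,-0.1,0],"yaw":0,"grip":10},
  {"slide":[0.5,-0.1,0.3],"yaw":0,"grip":10},
  {"slide":[0.5,-0.1,0.6],"yaw":0,"grip":10},
  {"slide":[0.5,-0.1,0.6],"yaw":0,"grip":10},
])

```text
time_s: 14.1
tcp_pos: [0.6016, -0.0242, 0.2314]
ee_rot: [0.98, 0.199, 0.0, -0.0]
contact_force: [3.4, 0.8, 0.7]
finger_gap: 0.0126
```

```bash
python3 -c "
from rig import r
s=r.sense();print(s['tcp_pos'],s['contact_force'],s['ft_torque'])"
```

```text
[ 0.6015771  -0.02423891  0.23144861] [3.3627643  0.75454767 0.65225539] [ 0.24055952 -0.97098405 -0.01014298]
```

jog_arm([
  {"slide":[0.4,0,0.3],"yaw":0,"grip":10},
  {"slide":[0.4,0,0.8],"yaw":0,"grip":10},
  {"slide":[0.4,0,1.2],"yaw":0,"grip":10},
  {"slide":[0.4,0,1.2],"yaw":0,"grip":10},
])

```text
time_s: 14.43
tcp_pos: [0.6017, -0.024, 0.2302]
ee_rot: [0.98, 0.199, -0.0, -0.0]
contact_force: [1.7, 0.9, -1.3]
finger_gap: 0.013
```

jog_arm([
  {"slide":[0,0,0.5],"yaw":0,"grip":10},
  {"slide":[0,0,1],"yaw":0,"grip":10},
  {"slide":[0,0,1],"yaw":0,"grip":10},
])

```text
time_s: 14.68
tcp_pos: [0.6018, -0.024, 0.2293]
ee_rot: [0.98, 0.199, -0.0, -0.0]
contact_force: [1.3, 0.0, -0.8]
finger_gap: 0.0129
```

Sliding down freely now. Home should be near TCP z 0.2237.

jog_arm([
  {"slide":[0.1,0,0.6],"yaw":0,"grip":10},
  {"slide":[0.1,0,1.2],"yaw":0,"grip":10},
  {"slide":[0.1,0,1.8],"yaw":0,"grip":10},
  {"slide":[0.1,0,1.8],"yaw":0,"grip":10},
])

```text
time_s: 15.02
tcp_pos: [0.6019, -0.024, 0.2274]
ee_rot: [0.98, 0.199, -0.0, -0.0]
contact_force: [0.7, 0.3, -1.1]
finger_gap: 0.0125
```

jog_arm([
  {"slide":[0,0,0.6],"yaw":0,"grip":10},
  {"slide":[0,0,1.2],"yaw":0,"grip":10},
  {"slide":[0,0,1.6],"yaw":0,"grip":10},
  {"slide":[0,0,1.6],"yaw":0,"grip":10},
])

```text
time_s: 15.35
tcp_pos: [0.6019, -0.024, 0.2259]
ee_rot: [0.98, 0.199, -0.0, -0.0]
contact_force: [1.0, 0.5, -0.8]
finger_gap: 0.0124
```

jog_arm([
  {"slide":[0,0,0.5],"yaw":0,"grip":10},
  {"slide":[0,0,0.8],"yaw":0,"grip":10},
  {"slide":[0,0,0.8],"yaw":0,"grip":10},
])

```text
time_s: 15.6
tcp_pos: [0.6019, -0.024, 0.2251]
ee_rot: [0.98, 0.199, -0.0, -0.0]
contact_force: [1.2, -0.6, -1.0]
finger_gap: 0.0129
```

jog_arm([
  {"slide":[0,0,0.4],"yaw":0,"grip":10},
  {"slide":[0,0,0.8],"yaw":0,"grip":10},
  {"slide":[0,0,0.8],"yaw":0,"grip":10},
])

```text
time_s: 15.85
tcp_pos: [0.6019, -0.024, 0.2243]
ee_rot: [0.98, 0.199, -0.0, -0.0]
contact_force: [-0.3, 1.0, 0.5]
finger_gap: 0.0128
```

jog_arm([
  {"slide":[0,0,0.4],"yaw":0,"grip":10},
  {"slide":[0,0,0.7],"yaw":0,"grip":10},
  {"slide":[0,0,0.7],"yaw":0,"grip":10},
])

```text
time_s: 16.1
tcp_pos: [0.602, -0.024, 0.224]
ee_rot: [0.98, 0.199, 0.0, -0.0]
contact_force: [-0.5, 0.1, 4.4]
finger_gap: 0.0132
```

jog_arm([
  {"slide":[0,0,0.1],"yaw":0,"grip":10},
  {"slide":[0,0,0.1],"yaw":0,"grip":10},
  {"slide":[0,0,0.1],"yaw":0,"grip":10},
  {"slide":[0,0,0.1],"yaw":2,"grip":10},
  {"slide":[0,0,0.1],"yaw":4,"grip":10},
  {"slide":[0,0,0.1],"yaw":6,"grip":10},
  {"slide":[0,0,0.1],"yaw":8,"grip":10},
  {"slide":[0,0,0.1],"yaw":10,"grip":10},
  {"slide":[0,0,0.1],"yaw":10,"grip":10},
])

```text
time_s: 16.85
tcp_pos: [0.6022, -0.0239, 0.2239]
ee_rot: [0.994, 0.112, 0.0, 0.0]
contact_force: [1.1, -0.4, 5.3]
finger_gap: 0.0132
```

```bash
python3 -c "
from rig import r
s=r.sense();print(s['tcp_pos'],s['ee_rot'],s['contact_force'],s['ft_torque'],s['finger_gap'])"
```

```text
[ 0.60223337 -0.02388645  0.22392546] [9.93758517e-01 1.11551826e-01 4.46398375e-04 1.86841583e-05] [ 1.09800462 -0.39524351  5.30221291] [ 0.10056426 -0.1558923   0.09108159] 0.013245221311001613
```

jog_arm([
  {"slide":[0,0,0],"yaw":2,"grip":10},
  {"slide":[0,0,0],"yaw":4,"grip":10},
  {"slide":[0,0,0],"yaw":6,"grip":10},
  {"slide":[0,0,0],"yaw":8,"grip":10},
  {"slide":[0,0,0],"yaw":10,"grip":10},
  {"slide":[0,0,0],"yaw":12,"grip":10},
  {"slide":[0,0,0],"yaw":14,"grip":10},
  {"slide":[0,0,0],"yaw":14,"grip":10},
])

```text
time_s: 17.52
tcp_pos: [0.6022, -0.0238, 0.2239]
ee_rot: [1.0, -0.01, 0.0, -0.0]
contact_force: [0.7, 1.0, 5.7]
finger_gap: 0.0126
```

```bash
cat >s.py <<'E'
from rig import r
import numpy as np
s=r.sense();q=s['ee_rot'];print(s['tcp_pos'].round(4),np.degrees(2*np.arctan2(q[1],q[0])).round(2),s['contact_force'].round(1),s['ft_torque'].round(3))
E
python3 s.py
```

```text
[ 0.6022 -0.0238  0.2239] -1.16 [0.7 1.  5.7] [ 0.165 -0.183  0.15 ]
```

jog_arm([
  {"slide":[0,0,0],"yaw":2,"grip":10},
  {"slide":[0,0,0],"yaw":4,"grip":10},
  {"slide":[0,0,0],"yaw":6,"grip":10},
  {"slide":[0,0,0],"yaw":8,"grip":10},
  {"slide":[0,0,0],"yaw":10,"grip":10},
  {"slide":[0,0,0],"yaw":11,"grip":10},
  {"slide":[0,0,0],"yaw":11,"grip":10},
])

```text
time_s: 18.1
tcp_pos: [0.6022, -0.0237, 0.2239]
ee_rot: [0.994, -0.105, 0.0, -0.0]
contact_force: [0.1, 1.1, 5.4]
finger_gap: 0.0122
```

```bash
python3 s.py
```

```text
[ 0.6022 -0.0237  0.2239] -12.1 [0.1 1.1 5.4] [ 0.27  -0.134  0.131]
```

jog_arm([
  {"slide":[0,0,0],"yaw":2,"grip":10},
  {"slide":[0,0,0],"yaw":4,"grip":10},
  {"slide":[0,0,0],"yaw":6,"grip":10},
  {"slide":[0,0,0],"yaw":6,"grip":10},
])

```text
time_s: 18.43
tcp_pos: [0.6022, -0.0237, 0.224]
ee_rot: [0.987, -0.158, 0.0, -0.0]
contact_force: [1.4, 0.8, 6.9]
finger_gap: 0.013
```

```bash
python3 s.py; python3 - <<'E'
from h import *
I=camera("scene");u,v,w,h=198,182,100,75
J=cv2.resize(I[v:v+h,u:u+w,::-1],(800,600),interpolation=cv2.INTER_CUBIC).copy()
f=lambda P:((proj("scene",P)-[u,v]+.5)*8-.5).round().astype(np.int32)
p=r.sense()["tcp_pos"];a=np.radians(70.7-90);x=np.array([np.cos(a),np.sin(a)]);y=np.array([-x[1],x[0]])
cv2.polylines(J,[f([np.r_[p[:2]+i*.035*x+j*.007*y,.22] for i,j in((1,1),(1,-1),(-1,-1),(-1,1))])],True,(0,0,255),1)
cv2.imwrite("pics/v5.png",J)
E
```

```text
[ 0.6022 -0.0237  0.224 ] -18.16 [1.4 0.8 6.9] [ 0.312 -0.044  0.113]
```

View pics/v5.png

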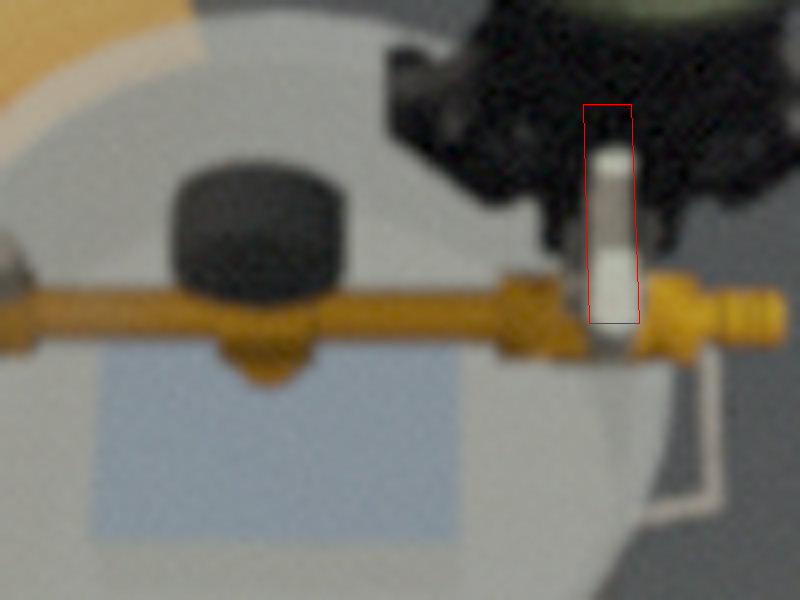

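The bar lines up with the square-across outline and the torque is still only the stem's own friction. I'll turn a last 2°, then release straight up.

jog_arm([
  {"slide":[0,0,0],"yaw":1,"grip":10},
  {"slide":[0,0,0],"yaw":2,"grip":10},
  {"slide":[0,0,0],"yaw":2,"grip":10},
])

```text
time_s: 18.73
tcp_pos: [0.6022, -0.0237, 0.2239]
ee_rot: [0.985, -0.174, 0.0, -0.0]
contact_force: [0.9, 0.2, 5.1]
finger_gap: 0.0127
```

```bash
python3 s.py
```

```text
[ 0.6022 -0.0237  0.2239] -20.09 [0.9 0.2 5.1] [ 0.4   -0.084  0.062]
```

jog_arm([
  {"slide":[0,0,-0.5],"yaw":0,"grip":12},
  {"slide":[0,0,-0.5],"yaw":0,"grip":16},
  {"slide":[0,0,-0.5],"yaw":0,"grip":24},
  {"slide":[0,0,-0.5],"yaw":0,"grip":36},
  {"slide":[0,0,-0.5],"yaw":0,"grip":36},
  {"slide":[0,0,-0.5],"yaw":0,"grip":36},
  {"slide":[0,0,-0.5],"yaw":0,"grip":36},
])

```text
time_s: 19.32
tcp_pos: [0.6019, -0.0241, 0.2241]
ee_rot: [0.985, -0.174, -0.0, -0.0]
contact_force: [0.1, -0.8, -0.9]
finger_gap: 0.0362
```

jog_arm([
  {"slide":[0,0,-5],"yaw":0,"grip":36},
  {"slide":[0,0,-15],"yaw":0,"grip":36},
  {"slide":[0,0,-40],"yaw":0,"grip":36},
  {"slide":[0,0,-80],"yaw":0,"grip":36},
  {"slide":[0,0,-120],"yaw":0,"grip":36},
  {"slide":[0,0,-120],"yaw":0,"grip":36},
  {"slide":[-150,0,-120],"yaw":0,"grip":36},
  {"slide":[-150,0,-120],"yaw":0,"grip":36},
  {"slide":[-150,0,-120],"yaw":0,"grip":36},
  {"slide":[-150,0,-120],"yaw":0,"grip":36},
  {"slide":[-150,0,-120],"yaw":0,"grip":36},
  {"slide":[-150,0,-120],"yaw":0,"grip":36},
  {"slide":[-150,0,-120],"yaw":0,"grip":36},
])

```text
time_s: 20.4
tcp_pos: [0.4618, 0.0274, 0.3448]
ee_rot: [0.985, -0.174, 0.001, -0.0]
contact_force: [0.6, -0.2, 0.2]
finger_gap: 0.036
```

```bash
python3 s.py; python3 - <<'E'
from h import *
out=[]
a=np.radians(70.7-90);x=np.array([np.cos(a),np.sin(a)]);y=np.array([-x[1],x[0]])
for n,u,v in(("scene",160,180),("top",230,120)):
    I=camera(n);J=cv2.resize(I[v:v+100,u:u+133,::-1],(800,600),interpolation=cv2.INTER_CUBIC).copy();k=800/133
    f=lambda P:((proj(n,P)-[u,v]+.5)*k-.5).round().astype(np.int32)
    cv2.polylines(J,[f([np.r_[[.6025,-.0238]+i*.035*x+j*.007*y,.22] for i,j in((1,1),(1,-1),(-1,-1),(-1,1))])],True,(0,0,255),1)
    out.append(J[:, :] )
cv2.imwrite("pics/v6.png",cv2.resize(np.vstack(out),(400,600),interpolation=cv2.INTER_AREA) if 0 else np.hstack([cv2.resize(o,(400,300),interpolation=cv2.INTER_AREA) for o in out]))
E
```

```text
[0.4618 0.0274 0.3448] -20.1 [ 0.6 -0.2  0.2] [ 0.003 -0.019  0.032]
```

View pics/v6.png

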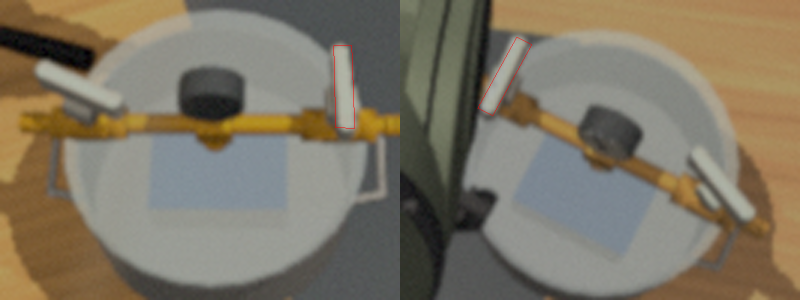

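Both views show the handle seated on the stem and filling the square-across outline. The other handle looks unmoved and the arm is clear, so I'm handing in.

```bash
python3 -c "
from rig import job;print(job.job_done())"
```

```text
the job is handed in; nothing more can be done
None
```

The tee handle is back on the bare stem, fully home, and the valve is turned shut. I let go and handed the job in at about 20 s of the 64 s allowed; it reported no verdict.

- **Fitting:** I gripped the bar and set the hub over the stem's tip. Pressing with about 5–7 N, I turned it clockwise until it fell into line at a bar angle of about 29° in world axes. It bound slightly part-way, so I eased it sideways rather than push. It then slid the remaining 11 mm and seated at tool height 0.224 m (expected 0.2237 m).
- **Turned past the drop:** I went about 8° further than where it fell into line before noticing, then backed off 2°. The measured wrist force stayed at about 7 N or less.
- **Shutting:** I turned it clockwise to −20.1°; the pipe fit puts square across at about −19.3°. The torque I checked between steps was 0.06–0.15 N m, about the stem's own friction, and I did not feel the stop.
- **Last look:** After release, both cameras show the bar matching the square-across outline. The other valve's handle looks unmoved, and the wrist force is near zero with the arm clear. I did not measure the bystanders again, but the arm never went near them.
- **Disagreements:** The two cameras differed by 3–6 mm on the stem's position, and early on the bar looked about 3° off its outline in one view. Contact forces settled the position, to about 2 mm from my first estimate.

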